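# Clamp the gel tray in its caster with the cam lever

### The job

Get the gel caster ready for pouring: set the long clear tray (not the short one) down flat in the caster's bay between the two gasketed end walls, without dropping it, and let go of it; then flip the cam lever over its high point until it snaps down closed and the sprung wall seals the tray's ends. Leave the short tray, the comb, the flask and the square dish where they are.

Things in the scene. Friction and masses are not known exactly. Their poses are not given: they have to be found in the camera images.
- tray_center (a point): The long gel tray: clear greyish acrylic channel 120 long (its x) x 56 wide (its y) x 28 mm high, floor and two long side walls 5 mm thick, ends open, about 95 g, lying upright on the bench. Point: centre of its outer box, 14 mm above its underside. Can be taken across its 56 mm width. A half turn makes no difference.
- tray: The same long tray; origin at the centre of its underside, axes as above.
- caster: Gel caster fixed to the bench. Origin at bench level under the bay, x along the bay towards the cam lever, z up. White base 230 x 92 mm, its top (bay floor) 18 mm up. Fixed end wall 32 mm high above the floor, gasket face at x = -65 mm. Four lugs 12 mm high guide the tray sideways: inner faces y = +-33 mm, at x = -59..-45 and 29..43 mm; between them the sides are open for fingers.
- bay (a point): Where the tray's centre belongs when set down: middle of the open bay, 14 mm above its floor (32 mm above the bench); axes as the caster's, tray's long axis along x. The open bay is 130 mm long between gaskets and 66 mm wide between lugs: 5 mm of play each way. On closing, the press wall slides the tray up to 10 mm to -x, against the fixed wall.
- press_wall: The movable end wall, 62 mm wide and 29 mm high, with a black gasket facing the tray; origin at the bottom middle of the gasket's face, 65 mm along +x of the caster's origin when open. The cam pushes it up to 15 mm towards -x; springs behind it (8 N/mm) press it on the tray.
- cam_lever (a joint): Cam lever angle, rad: 0 = open (upright, leaning 0.26 from vertical towards the bay), grows as it is flipped outwards, away from the bay; 1.5 = cam's high point (arm 0.33 above level); 2.0 = closed stop (arm pointing outwards, 0.17 below level). Springs resist up to the high point (at most about 13 N at the pad), then snap it to the stop; let go before that, it springs back open.
- cam_pivot (a point): Axis of the cam lever: 117 mm along +x of the caster's origin, 57 mm above the bench; the axis runs along y of the caster; axes as the caster's.
- lever_pad (a point): Middle of the lever's flat aluminium paddle, 65 mm from the pivot; paddle 30 mm wide (along the pivot axis), 10 mm thick, 40 to 86 mm from the pivot. Site z points along the lever to its tip, x out of its outward face (the way it flips when closing). Push on the opposite face: it is turned to the bay when open, upwards when closed.
- short_center (a point): Bystander: the short gel tray, same section, 75 x 56 x 28 mm; point at the centre of its outer box.
- short_tray: The same short tray; origin at the centre of its underside.
- comb: Bystander: black gel comb lying flat, 78 x 34 x 7 mm; origin underneath the back bar.
- flask: Bystander: conical glass flask, 64 mm across at the foot, 105 mm high; origin at the centre of its underside.
- dish: Bystander: white square porcelain dish, 170 mm wide, 18 mm high; origin at the centre of its underside.
Mind the look-alikes: they are no part of the job. Leave any black or green look-alike of the tray alone.

How it is judged (in metres and radians):
On the way:
1. the long tray stands flat in the bay, let go of, with the lever still open (x of tray_center in the frame of bay between -0.0075 and 0.0075 m and y of tray_center in the frame of bay between -0.007 and 0.007 m and z of tray_center in the frame of bay below 0.003 m and angle between tray_center's own z axis and vertical below 0.06 rad and contact force between the fingers and tray below 0.1 N and value of joint cam_lever below 0.4 rad), for 0.2 s.
At the end, for the whole second after the job is handed in: Cam lever at its closed stop (above 1.9 rad); press wall bearing on the long tray with over 6 N; tray at rest, flat on the bay floor (3 mm, 0.06 rad), square to the caster (0.06 rad), within 7 mm of its middle line, pushed 1.5 to 9.5 mm from the bay centre towards the fixed wall (value of joint cam_lever above 1.9 rad and contact force between press_wall and tray above 6 N and x of tray_center in the frame of bay between -0.0095 and -0.0015 m and y of tray_center in the frame of bay between -0.007 and 0.007 m and z of tray_center in the frame of bay between -0.003 and 0.003 m and angle between tray_center's own z axis and vertical below 0.06 rad and angle between the x axis of tray_center and the x axis of bay, either way round below 0.06 rad and linear speed of tray below 0.01 m/s); the robot touches nothing.
It fails at once if the long tray is dropped (falls free from more than about 15 mm) (linear speed of tray above 0.55 m/s and contact force between the fingers and tray below 0.05 N).
It fails at once if the short tray is moved more than 20 mm (distance of short_tray from where it was at the start of the episode above 0.02 m).
It fails at once if the comb, the flask or the dish is moved more than 20 mm (distance of any of comb, flask, dish from where it was at the start of the episode above 0.02 m).
It also fails if it takes over 58 s, if anything falls off the work surface, if the arm or the gripper's body presses on something with over 40 N, if the wrist force passes 120 N, or if a joint passes its speed limit or range.

### The arm

A 6-joint arm with a two-finger parallel gripper is mounted at the origin on the work surface. World frame = base frame: x ahead of the robot, y to its left, z up, the work surface at z = 0. Lengths are in m, angles in degrees, forces in N, time in s.
With the tool pointing down it reaches from about 0.4 to 0.825 m from the base axis. Payload 7 kg.
Tool frame: the origin (TCP) lies midway between the tips of the shut fingers; the grasp point (between the pads) lies 19 mm behind it; z points along the fingers, y is the line along which they close (so a half turn about z gives the same grasp; the last joint's range is limited). The gripper opens to 88 mm and grips with 3 to 60 N. Pads are 19 mm wide; open, the fingers measure 130 mm over their backs; the gripper's body (78 mm by 193 mm) begins 47 mm behind the grasp point.
Start: joints at [-53.107, 20.546, 0.682, 0, -70.136, -16.507], TCP at [0.235, -0.633, 0.227] pointing down, gripper open.
Joint ranges: [-176.03, 176.03], [-82.01, 121.73], [-58.28, 71.71], [-173.87, 95.51], [-174.79, -0.11], [-173.66, 173.66]. Speed limits (degrees/s): [136.94, 136.94, 172.46, 180, 180, 180].

### API

Orientations are given as [roll, pitch, yaw] about the fixed x, y, z axes, in that order (R = Rz(yaw) Ry(pitch) Rx(roll)).
In Python, from plant import ctrl gives the robot as it stands.
- The arm moves only by the tool arm_command, never from a script. Its argument "steps" is a list of rows, each an object with "translation": the shift along the tool's x, y, z in mm, a list of three; "rotation": the turn, a rotation vector about the tool's x, y, z in units of 5 degrees (1.0 is 5 degrees), a list of three; "claw": the finger opening in mm, from 0 to 87.6. In form: [{"translation": [x, y, z], "rotation": [rx, ry, rz], "claw": claw}, ...]. A call has 1 to 5 rows; each row is the pose to reach, as a shift and turn from the pose commanded when the call began, along the tool's axes at that moment; what a row does not reach only later rows make up. A row lasts 1/10 s, in which the tool goes at most 50 mm and 8.59 degrees, less where a joint would pass 70% of its speed; a pose out of reach is approached as far as the arm can. A call with a gripper value outside its range is refused whole. The fingers move at their own pace and stop on an object; the grip force is fixed at half the most. Time passes only in rows, so rows that repeat a pose let the fingers close. It gives the time, the measured TCP pose, the force, the opening and the grip force at its end, in the units of the state.
- ctrl.get_obs(): the state, without advancing time (a new reading comes with each control period).
- ctrl.snapshot(name): name is "scene" or "side" or "wrist"; returns (picture, depth): 420x560x3 uint8, red, green, blue; 420x560 float32, m along the optical axis (not along the pixel's ray), 0 where there is no reading.
- ctrl.calibration(name): a dict with "vertical_fov" (degrees; the focal length in pixels is half the picture's height over the tangent of half this angle, whatever the lens; pixels are square), "cx", "cy" (the principal point, pixels), "rvec" (rotation vector, rad) and "tvec" (3), from world to camera coordinates, as OpenCV has them; the wrist camera has in their place "hand_eye" (4x4, takes a point from camera to tool coordinates, whose origin is the TCP and whose axes are the flange's). Camera axes: x right, y down, z forward; pixel columns grow to the right and rows downward; lengths in m; the calibration is good to about 2 mm. A picture is of the moment at which its call begins: read the wrist's pose just before it. calibration takes no time and is no camera call.
- ctrl.close_job(): hands the job in; it is judged then, once.
The state is a dict: "clock": time; "joint_pos": joint angles; "qvel": joint speeds; "tau": joint torques, N m; "tool_pos": TCP position; "orientation": TCP orientation; "force": force on the tool from outside, world axes, zero at the start; "moment": the same for the moment, N m; "opening": finger opening in m; "gripper_force": force on a finger pad.
Only numpy, scipy, OpenCV 4.12 (cv2) and the standard library are available. Lean on these libraries where they do the work, as an engineer would, in place of code of your own. Each camera call takes 0.05 s, during which the arm holds its last target. There are 200 camera calls.

## Working session

There is one attempt and no reset: what is moved stays moved. The work goes in short steps, Python scripts to look and compute and a tool call to move; the robot and the scene stay as the last step left them, time stands still between calls to the robot, and variables do not carry over. Pictures are saved under pics/ and viewed, at most 10 in all, crops included, and the job is handed in when it is done.

Besides the shell and the picture viewer there is one more tool, called after "Emit:" as name(argument=value, ...) on one line, values as JSON. arm_command: Moves the arm, as the interface text tells. Its arguments: {"type":"object","properties":{"steps":{"type":"array"}},"required":["steps"]}

```bash
mkdir -p pics
cat > h.py <<'E'
import numpy as np,cv2
from scipy.spatial.transform import Rotation as R
from plant import ctrl
def cam(n):
    c=ctrl.calibration(n); f=210/np.tan(np.radians(c["vertical_fov"])/2)
    if "hand_eye" in c:
        o=ctrl.get_obs(); T=np.eye(4); T[:3,:3]=R.from_euler('xyz',o["orientation"],degrees=True).as_matrix(); T[:3,3]=o["tool_pos"]
        M=T@np.array(c["hand_eye"])
    else:
        W=np.eye(4); W[:3,:3]=cv2.Rodrigues(np.array(c["rvec"],float))[0]; W[:3,3]=np.ravel(c["tvec"]); M=np.linalg.inv(W)
    return f,c["cx"],c["cy"],M
def plane(C,uv,z):
    f,cx,cy,M=C; uv=np.atleast_2d(uv).astype(float)
    d=np.c_[(uv[:,0]-cx)/f,(uv[:,1]-cy)/f,np.ones(len(uv))]@M[:3,:3].T
    return M[:3,3]+d*((z-M[2,3])/d[:,2])[:,None]
def cloud(C,depth):
    f,cx,cy,M=C; v,u=np.mgrid[:420,:560]
    P=np.stack([(u-cx)/f*depth,(v-cy)/f*depth,depth],-1)
    return P@M[:3,:3].T+M[:3,3]
def shot(n,name):
    C=cam(n); p,d=ctrl.snapshot(n); cv2.imwrite(f"pics/{name}.png",p[...,::-1]); np.savez(f"pics/{name}.npz",p=p,d=d,f=C[0],cx=C[1],cy=C[2],M=C[3]); return C,p,d
def load(name):
    z=np.load(f"pics/{name}.npz"); return (float(z['f']),float(z['cx']),float(z['cy']),z['M']),z['p'],z['d']
E
python3 - <<'E'
from h import *
o=ctrl.get_obs(); print({k:np.round(v,3) for k,v in o.items()})
for n in("scene","side"):
    C,p,d=shot(n,n+"0"); print(n,C[0],C[3].round(3).tolist(),(d>0).mean())
E
```

```text
{'clock': np.float64(0.0), 'joint_pos': array([-5.3110e+01,  2.0591e+01,  6.3300e-01, -2.1000e-02, -7.0138e+01,
       -1.6507e+01]), 'qvel': array([ 0.001, -0.078, -0.042, -0.043, -0.071,  0.018]), 'tau': array([ 0.0000e+00, -5.8273e+01,  2.9307e+01,  6.9970e+00,  7.0000e-03,
       -0.0000e+00]), 'tool_pos': array([ 0.235, -0.632,  0.226]), 'orientation': array([ 1.79902e+02, -9.00000e-03, -1.59624e+02]), 'force': array([ 0.564, -0.15 ,  1.123]), 'moment': array([-0.001,  0.045, -0.031]), 'gripper_force': np.float64(0.0), 'opening': np.float64(0.088)}
scene 457.05290523014514 [[-0.574, 0.561, -0.596, 1.239], [0.819, 0.405, -0.407, 0.443], [0.013, -0.722, -0.692, 0.857], [0.0, 0.0, 0.0, 1.0]] 0.9907780612244897
side 473.51229191690675 [[-0.96, -0.164, 0.226, 0.307], [-0.279, 0.507, -0.816, 1.127], [0.019, -0.846, -0.532, 0.833], [0.0, 0.0, 0.0, 1.0]] 0.9963222789115647
```

View pics/scene0.png

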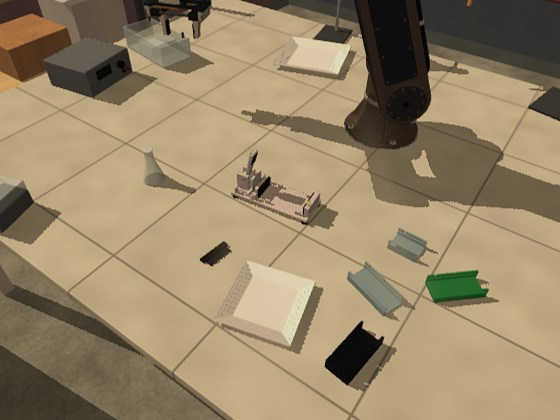

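View pics/side0.png

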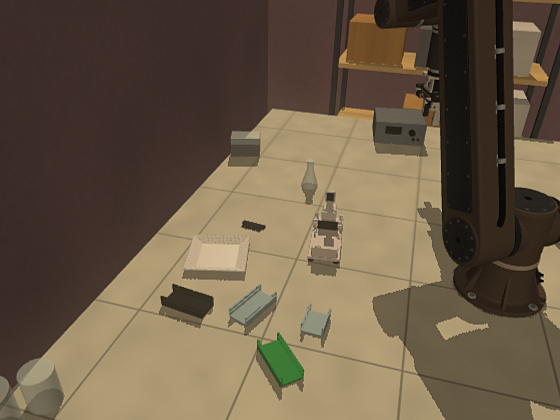

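The scene shows these look-alikes: long clear tray (376,288), short clear tray (407,245), green tray (457,287), black tray (355,352), and a glass box in the background (157,43). I choose (376,288), which is greyish-clear and longer than the one at (407,245). The caster is at (278,193) with its lever at about (252,160), the comb at (215,252), the flask at (152,168) and the dish at (267,303).

Run:
```python
from h import *
def box(name,r,zlo,zhi=0.2):
    C,p,d=load(name); P=cloud(C,d)[r[1]:r[3],r[0]:r[2]].reshape(-1,3); P=P[(P[:,2]>zlo)&(P[:,2]<zhi)]
    m=cv2.minAreaRect(P[:,:2].astype(np.float32)*1000); 
    b=cv2.boxPoints(m).round(0).tolist(); print(name,r,len(P),np.round(m[0],1),np.round(m[1],1),round(m[2],1),'z95',np.percentile(P[:,2],[5,50,97]).round(3)); return P
for lo in(.008,.015):
  box("scene0",(340,255,410,320),lo); box("side0",(224,280,282,330),lo)
  box("scene0",(385,226,430,264),lo);box("side0",(298,300,334,340),lo)
box("scene0",(225,140,330,225),.010);box("side0",(300,185,348,268),.010)
box("scene0",(225,140,330,225),.010,.022);box("side0",(300,185,348,268),.010,.022)
P=box("scene0",(225,140,330,225),.07);print(P.mean(0).round(3))
P=box("side0",(300,185,348,268),.08);print(P.mean(0).round(3))
box("scene0",(215,255,320,350),.006)
box("scene0",(195,238,235,268),.004)
box("scene0",(138,140,168,190),.01);
box("scene0",(424,265,492,305),.01);box("scene0",(320,318,387,388),.01)
C,p,d=load("scene0");cv2.imwrite("pics/crop.png",cv2.resize(p[130:330,190:450,::-1],None,fx=3,fy=3,interpolation=2))
```

```text
scene0 (340, 255, 410, 320) 873 [556.7 293.9] [120.7 166.1] 70.0 z95 [0.008 0.02  0.031]
side0 (224, 280, 282, 330) 499 [605.7 279.2] [123.4  61.2] 70.0 z95 [0.009 0.02  0.029]
scene0 (385, 226, 430, 264) 550 [444.6 282.2] [76.4 60.7] 87.9 z95 [0.008 0.02  0.031]
side0 (298, 300, 334, 340) 188 [442.5 286.9] [76.2 57. ] 86.4 z95 [0.009 0.025 0.03 ]
scene0 (340, 255, 410, 320) 567 [606.5 275.7] [120.7  60. ] 70.0 z95 [0.016 0.026 0.032]
side0 (224, 280, 282, 330) 356 [605.7 279.2] [123.4  61.2] 70.0 z95 [0.016 0.024 0.029]
scene0 (385, 226, 430, 264) 352 [444.  282.1] [76.4 59.6] 88.2 z95 [0.016 0.026 0.032]
side0 (298, 300, 334, 340) 146 [442.5 286.9] [76.2 57. ] 86.4 z95 [0.017 0.026 0.03 ]
scene0 (225, 140, 330, 225) 2527 [491.4 -78. ] [ 97.  230.3] 6.9 z95 [0.017 0.023 0.117]
side0 (300, 185, 348, 268) 1642 [ 521.4 -180.3] [119.4 465.5] 16.1 z95 [0.014 0.026 0.125]
scene0 (225, 140, 330, 225) 1183 [491.4 -78. ] [ 97.  230.3] 6.9 z95 [0.015 0.02  0.022]
side0 (300, 185, 348, 268) 746 [ 521.4 -180.3] [119.4 465.5] 16.1 z95 [0.013 0.017 0.021]
scene0 (225, 140, 330, 225) 191 [ 504.1 -160. ] [40.7 51.8] 9.3 z95 [0.07  0.107 0.144]
[ 0.505 -0.149  0.105]
side0 (300, 185, 348, 268) 136 [ 498.5 -143.7] [29.5 22.9] 13.2 z95 [0.087 0.116 0.14 ]
[ 0.498 -0.141  0.115]
scene0 (215, 255, 320, 350) 4749 [771.1  85.4] [242.7 244.9] 31.4 z95 [0.006 0.011 0.021]
scene0 (195, 238, 235, 268) 414 [732.1 -89.9] [94.2 97.9] 37.8 z95 [0.004 0.006 0.011]
scene0 (138, 140, 168, 190) 533 [ 570.8 -425.4] [171.5  54.6] 19.8 z95 [0.014 0.048 0.109]
scene0 (424, 265, 492, 305) 708 [494.1 423.7] [ 61.6 122.5] 42.4 z95 [0.011 0.023 0.031]
scene0 (320, 318, 387, 388) 550 [771.1 313.4] [ 56.9 121.7] 82.4 z95 [0.012 0.027 0.032]
```

View pics/crop.png

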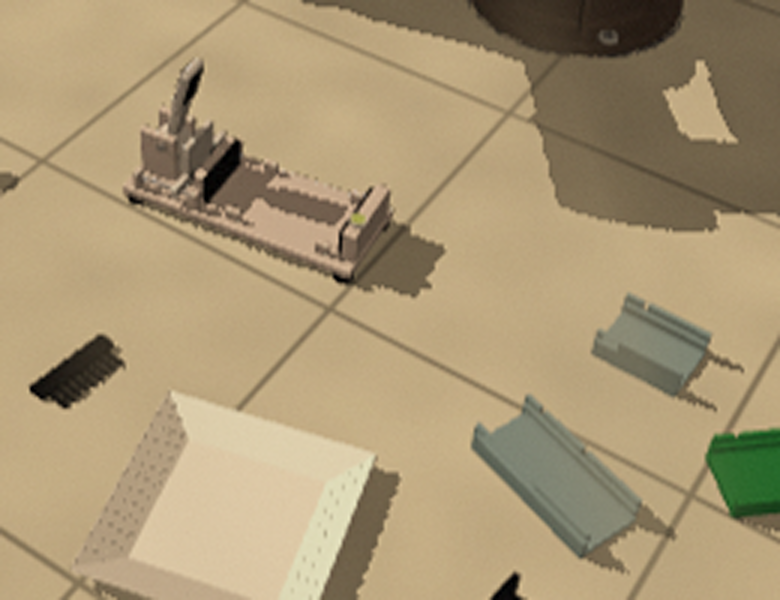

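The crop confirms it: long clear tray at crop (557,475) and short one at (653,343). The lever is upright at crop (185,95), at the −y end of the caster.

```bash
cat >> h.py <<'E'
def mv(pos,yaw,roll=180,pitch=0):
    o=ctrl.get_obs(); A=R.from_euler('xyz',o["orientation"],degrees=True); B=R.from_euler('xyz',[roll,pitch,yaw],degrees=True)
    t=A.inv().apply(np.array(pos)-o["tool_pos"])*1000; r=(A.inv()*B).as_rotvec(degrees=True)/5
    print("pos",o["tool_pos"].round(4),o["orientation"].round(2),"t",t.round(1),"r",r.round(2),"clk",o["clock"],"F",o["force"].round(1),"op",o["opening"])
E
python3 -c "
from h import *
print(np.array(ctrl.calibration('wrist')['hand_eye']).round(3).tolist(), cam('wrist')[0])
mv([.49,-.06,.26],-83)
"
```

```text
[[0.0, -0.968, -0.251, 0.067], [1.0, 0.001, -0.001, -0.001], [0.002, -0.251, 0.968, -0.157], [0.0, 0.0, 0.0, 1.0]] 315.9579037446052
pos [ 0.235  -0.6323  0.2257] [ 1.7992e+02 -1.0000e-02 -1.5962e+02] t [-438.4  447.7  -33.7] r [ 2.000e-02  1.000e-02 -1.532e+01] clk 0.1 F [ 0.3 -0.2 -0.5] op 0.0877294922598497
```

Emit:
arm_command(steps=[{"translation": [-30,31,-3],"rotation": [0,0,0],"claw": 87},{"translation": [-65,66,-6],"rotation": [0,0,0],"claw": 87},{"translation": [-100,102,-9],"rotation": [0,0,0],"claw": 87},{"translation": [-135,137,-12],"rotation": [0,0,0],"claw": 87},{"translation": [-170,172,-15],"rotation": [0,0,0],"claw": 87}])

```text
clock: 0.6
tool_pos: [0.3347, -0.4104, 0.2413]
orientation: [180.0, -0.0, -159.6]
force: [2.6, 0.5, 0.1]
opening: 0.0872
gripper_force: 0.0
```

Emit:
arm_command(steps=[{"translation": [-35,36,-3],"rotation": [0,0,0],"claw": 87},{"translation": [-70,71,-6],"rotation": [0,0,0],"claw": 87},{"translation": [-105,107,-9],"rotation": [0,0,0],"claw": 87},{"translation": [-140,142,-12],"rotation": [0,0,0],"claw": 87},{"translation": [-170,173,-15],"rotation": [0,0,0],"claw": 87}])

```text
clock: 1.1
tool_pos: [0.434, -0.1886, 0.2567]
orientation: [180.0, 0.0, -159.6]
force: [1.6, -0.6, 0.1]
opening: 0.0871
gripper_force: 0.0
```

Emit:
arm_command(steps=[{"translation": [-25,25,-1],"rotation": [0,0,-1.6],"claw": 87},{"translation": [-50,51,-2],"rotation": [0,0,-3.2],"claw": 87},{"translation": [-75,77,-3],"rotation": [0,0,-4.8],"claw": 87},{"translation": [-98,103,-4],"rotation": [0,0,-6.4],"claw": 87},{"translation": [-98,103,-4],"rotation": [0,0,-8],"claw": 87}])

```text
clock: 1.6
tool_pos: [0.4907, -0.0573, 0.2603]
orientation: [180.0, 0.0, -119.1]
force: [-1.1, -0.5, -0.8]
opening: 0.0867
gripper_force: 0.0
```

Emit:
arm_command(steps=[{"translation": [0,0,0],"rotation": [0,0,-1.6],"claw": 87},{"translation": [0,0,0],"rotation": [0,0,-3.2],"claw": 87},{"translation": [0,0,0],"rotation": [0,0,-4.8],"claw": 87},{"translation": [0,0,0],"rotation": [0,0,-6.4],"claw": 87},{"translation": [0,0,0],"rotation": [0,0,-7.3],"claw": 87}])

```text
clock: 2.1
tool_pos: [0.4894, -0.0602, 0.2603]
orientation: [180.0, 0.0, -82.8]
force: [-0.2, 0.7, 0.5]
opening: 0.0872
gripper_force: 0.0
```

```bash
python3 -c "
from h import *
mv([.487,-.043,.26],-83)
C,p,d=shot('wrist','w1')
P=cloud(C,d);print(np.percentile(P[...,2],[1,50,99]).round(3))
for lo,hi in((.012,.024),(.043,.054)):
    m=((P[...,2]>lo)&(P[...,2]<hi)).astype(np.uint8); n,l,s,c=cv2.connectedComponentsWithStats(m)
    for i in range(1,n):
        if s[i,4]>100:
            q=P[l==i][:,:2].astype(np.float32)*1000; r=cv2.minAreaRect(q); print(lo,s[i,4],c[i].round(),np.round(r[0],1),np.round(r[1],1),round(r[2],1))
"
```

```text
pos [ 0.4894 -0.0602  0.2603] [179.97   0.   -82.81] t [-17.3   0.2   0.3] r [0.01 0.   0.04] clk 2.1 F [-0.2  0.7  0.5] op 0.08717765907311821
[-0.003  0.001  0.418]
0.012 582 [252.  97.] [ 537.2 -162.5] [23.2 50.6] 10.7
0.012 140 [278.  81.] [ 506.2 -182. ] [24.8 19.1] 7.3
0.012 593 [304.  97.] [ 471.4 -171. ] [22.8 50.7] 4.4
0.012 7305 [278. 194.] [489.1 -49.2] [ 92.2 170.7] 7.3
0.012 161 [278. 130.] [ 499.7 -130.3] [30.7  7.1] 7.2
0.012 1227 [ 58. 219.] [781.3  21.7] [146.2  36.6] 7.5
0.043 698 [278. 140.] [ 498.2 -119. ] [60.8 13.4] 7.2
0.043 776 [279. 259.] [479.4  25.6] [70.5 18.3] 6.6
```

View pics/w1.png

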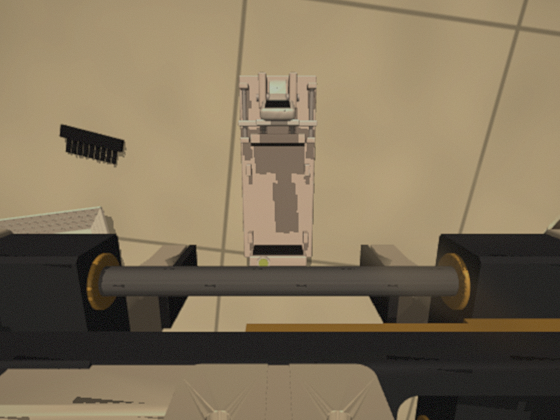

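Caster origin is about (0.489,−0.048) with yaw −82.8°. In the picture the press-wall gasket is at (278,146), the fixed wall at (278,252) and the lever at (278,112). Next I go above the tray.

Emit:
arm_command(steps=[{"translation": [-36,-18,0],"rotation": [0,0,0],"claw": 87},{"translation": [-76,-37,0],"rotation": [0,0,0],"claw": 87},{"translation": [-116,-57,0],"rotation": [0,0,0],"claw": 87},{"translation": [-156,-77,0],"rotation": [0,0,0],"claw": 87},{"translation": [-190,-94,0],"rotation": [0,0,0],"claw": 87}])

```text
clock: 2.65
tool_pos: [0.5604, 0.1418, 0.2603]
orientation: [180.0, -0.0, -83.2]
force: [1.1, -0.2, 0.1]
opening: 0.0868
gripper_force: 0.0
```

Emit:
arm_command(steps=[{"translation": [-33,-16,0],"rotation": [0,0,1.2],"claw": 87},{"translation": [-66,-32,0],"rotation": [0,0,2.4],"claw": 87},{"translation": [-100,-49,0],"rotation": [0,0,3.6],"claw": 87},{"translation": [-130,-64,0],"rotation": [0,0,4.8],"claw": 87},{"translation": [-130,-64,0],"rotation": [0,0,5.4],"claw": 87}])

```text
clock: 3.15
tool_pos: [0.6086, 0.2799, 0.2586]
orientation: [179.9, -0.1, -110.3]
force: [-0.4, -1.0, 0.1]
opening: 0.0872
gripper_force: 0.0
```

```bash
python3 -c "
from h import *
mv([.606,.277,.26],-110)
C,p,d=shot('wrist','w2')
P=cloud(C,d)
m=((P[...,2]>.018)&(P[...,2]<.040)).astype(np.uint8); n,l,s,c=cv2.connectedComponentsWithStats(m)
for i in range(1,n):
    if s[i,4]>100:
        q=P[l==i][:,:2].astype(np.float32)*1000; r=cv2.minAreaRect(q); print(s[i,4],c[i].round(),np.round(r[0],1),np.round(r[1],1),round(r[2],1),p[l==i].mean(0).round())
"
```

```text
pos [0.6086 0.2799 0.2586] [ 1.7994e+02 -9.0000e-02 -1.1032e+02] t [ 3.6  1.5 -1.4] r [ 0.01 -0.02 -0.06] clk 3.15 F [-0.4 -1.   0.1] op 0.08719435581990084
110 [422. 114.] [419.1 255.2] [16.   5.6] 87.5 [125. 129. 113.]
339 [428. 146.] [420.6 294.8] [55.  6.] 86.9 [128. 130. 113.]
289 [387. 159.] [471.4 292.4] [55.2  6. ] 87.6 [127. 130. 114.]
155 [258. 172.] [625.3 250.7] [41.9  4.8] 68.8 [122. 128. 114.]
164 [299. 170.] [577.9 268.1] [41.7  5.1] 70.7 [126. 130. 115.]
177 [258. 210.] [643.6 298.7] [53.5  5. ] 69.3 [123. 129. 114.]
188 [298. 212.] [596.  316.5] [53.9  5.1] 70.1 [124. 128. 113.]
355 [401. 242.] [481.6 403.6] [  5.2 108.5] 42.7 [ 67. 112.  56.]
492 [166. 237.] [769.7 289.6] [  5.7 120.5] 82.5 [27. 25. 24.]
```

View pics/w2.png

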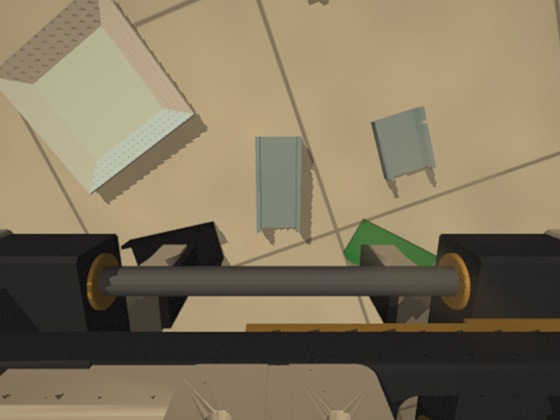

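The long clear tray is upright at (279,184), well apart from the short one at (403,144) and the green and black ones.

```bash
python3 -c "
from h import *
C,p,d=load('w2');P=cloud(C,d)[128:245,240:315].reshape(-1,3)
for lo in(.004,.02,):
    q=P[(P[:,2]>lo)&(P[:,2]<.04)]; r=cv2.minAreaRect(q[:,:2].astype(np.float32)*1000);print(len(q),r,np.percentile(q[:,2],[50,98]))
mv(list(np.array(r[0])/1000)+[.06],-110)
"
```

```text
3021 ((608.283935546875, 277.0318908691406), (119.48096466064453, 56.053524017333984), 69.6875) [0.00501297 0.02832891]
785 ((608.283935546875, 277.0318908691406), (119.48096466064453, 56.053524017333984), 69.6875) [0.02727359 0.02878592]
pos [0.6081 0.2783 0.2588] [ 1.7992e+02 -1.1000e-01 -1.1044e+02] t [  0.8  -0.9 198.8] r [ 0.02 -0.02 -0.09] clk 3.2 F [-1.  -0.4 -0.3] op 0.08700280410473533
```

Emit:
arm_command(steps=[{"translation": [0.5,-1,45],"rotation": [0,0,0],"claw": 87},{"translation": [0.5,-1,90],"rotation": [0,0,0],"claw": 87},{"translation": [0.5,-1,135],"rotation": [0,0,0],"claw": 87},{"translation": [0.5,-1,180],"rotation": [0,0,0],"claw": 87},{"translation": [0.5,-1,215],"rotation": [0,0,0],"claw": 87}])

```text
clock: 3.7
tool_pos: [0.6077, 0.2743, 0.0429]
orientation: [179.9, -0.1, -110.2]
force: [0.3, 0.3, 0.3]
opening: 0.087
gripper_force: 0.0
```

Emit:
arm_command(steps=[{"translation": [0,0,10],"rotation": [0,0,0],"claw": 87},{"translation": [0,0,20],"rotation": [0,0,0],"claw": 87},{"translation": [0,0,30],"rotation": [0,0,0],"claw": 87},{"translation": [0,0,35],"rotation": [0,0,0],"claw": 87},{"translation": [0,0,35],"rotation": [0,0,0],"claw": 87}])

```text
clock: 4.2
tool_pos: [0.6091, 0.2758, 0.0109]
orientation: [-180.0, 0.0, -110.1]
force: [-0.2, -0.5, 0.9]
opening: 0.0867
gripper_force: 0.0
```

Emit:
arm_command(steps=[{"translation": [-1,0,3],"rotation": [0,0,0],"claw": 87},{"translation": [-1,0,6],"rotation": [0,0,0],"claw": 87},{"translation": [-1,0,6],"rotation": [0,0,0],"claw": 65},{"translation": [-1,0,6],"rotation": [0,0,0],"claw": 50},{"translation": [-1,0,6],"rotation": [0,0,0],"claw": 50}])

```text
clock: 4.7
tool_pos: [0.6093, 0.2766, 0.0048]
orientation: [-180.0, 0.0, -110.1]
force: [-0.8, 0.8, 0.2]
opening: 0.0684
gripper_force: 0.0
```

Emit:
arm_command(steps=[{"translation": [0,0,0],"rotation": [0,0,0],"claw": 50},{"translation": [0,0,0],"rotation": [0,0,0],"claw": 50},{"translation": [0,0,0],"rotation": [0,0,0],"claw": 50},{"translation": [0,0,0],"rotation": [0,0,0],"claw": 50},{"translation": [0,0,0],"rotation": [0,0,0],"claw": 50}])

```text
clock: 5.2
tool_pos: [0.6092, 0.2766, 0.0047]
orientation: [180.0, 0.0, -110.1]
force: [-0.6, 0.7, 1.4]
opening: 0.0555
gripper_force: 30.0
```

Emit:
arm_command(steps=[{"translation": [0,0,-15],"rotation": [0,0,0],"claw": 50},{"translation": [0,0,-45],"rotation": [0,0,0],"claw": 50},{"translation": [0,0,-80],"rotation": [0,0,0],"claw": 50},{"translation": [0,0,-110],"rotation": [0,0,0],"claw": 50},{"translation": [0,0,-130],"rotation": [0,0,0],"claw": 50}])

```text
clock: 5.7
tool_pos: [0.6101, 0.277, 0.1385]
orientation: [-179.9, 0.2, -110.1]
force: [0.4, 0.1, -1.3]
opening: 0.0561
gripper_force: 30.0
```

Emit:
arm_command(steps=[{"translation": [25,0,0],"rotation": [0,0,0],"claw": 50},{"translation": [60,0,0],"rotation": [0,0,0],"claw": 50},{"translation": [100,0,0],"rotation": [0,0,0],"claw": 50},{"translation": [140,0,0],"rotation": [0,0,0],"claw": 50},{"translation": [175,0,0],"rotation": [0,0,0],"claw": 50}])

```text
clock: 6.2
tool_pos: [0.5482, 0.1106, 0.1356]
orientation: [-180.0, 0.0, -110.1]
force: [-0.2, -0.4, -0.8]
opening: 0.0561
gripper_force: 30.0
```

Emit:
arm_command(steps=[{"translation": [35,0,0],"rotation": [0,0,-1.1],"claw": 50},{"translation": [70,0,0],"rotation": [0,0,-2.2],"claw": 50},{"translation": [105,0,0],"rotation": [0,0,-3.3],"claw": 50},{"translation": [140,0,0],"rotation": [0,0,-4.4],"claw": 50},{"translation": [160,0,0],"rotation": [0,0,-5.46],"claw": 50}])

```text
clock: 6.7
tool_pos: [0.4929, -0.0399, 0.1356]
orientation: [-180.0, 0.0, -82.6]
force: [0.6, -0.1, -2.1]
opening: 0.0559
gripper_force: 30.0
```

```bash
python3 -c "
from h import *
mv([.489,-.048,.13],-82.8)
C,p,d=shot('wrist','w3')
P=cloud(C,d)
for lo,hi in((.043,.054),(.12,.17)):
    m=((P[...,2]>lo)&(P[...,2]<hi)).astype(np.uint8); n,l,s,c=cv2.connectedComponentsWithStats(m)
    for i in range(1,n):
        if s[i,4]>100:
            q=P[l==i][:,:2].astype(np.float32)*1000; r=cv2.minAreaRect(q); print(lo,s[i,4],c[i].round(),np.round(r[0],1),np.round(r[1],1),round(r[2],1))
mv([.489,-.048,.13],-82.8)
"
```

```text
pos [ 0.4929 -0.0399  0.1356] [-1.7996e+02  1.0000e-02 -8.2650e+01] t [7.5 4.9 5.6] r [-0.01  0.    0.03] clk 6.7 F [ 0.6 -0.1 -2.1] op 0.055880803612191575
0.043 129 [286.  79.] [ 501.1 -144.7] [17.8  3.6] 6.7
0.043 104 [284.  94.] [ 500.3 -134.6] [44.2  0.5] 7.1
0.043 1568 [286. 117.] [ 497.8 -118.8] [61.5 13. ] 7.4
0.12 1752 [291.  52.] [ 500.9 -144.5] [30.  15.8] 6.7
0.12 16475 [279. 211.] [496.7 -68.5] [89.8 63.1] 7.4
0.12 3266 [279. 310.] [490.6 -20.3] [56.6 36. ] 7.5
pos [ 0.4919 -0.0412  0.1355] [179.99  -0.   -82.36] t [6.4 3.8 5.5] r [ 0.   -0.    0.09] clk 6.75 F [-1.8 -1.9 -2.4] op 0.055529609975335646
```

View pics/w3.png

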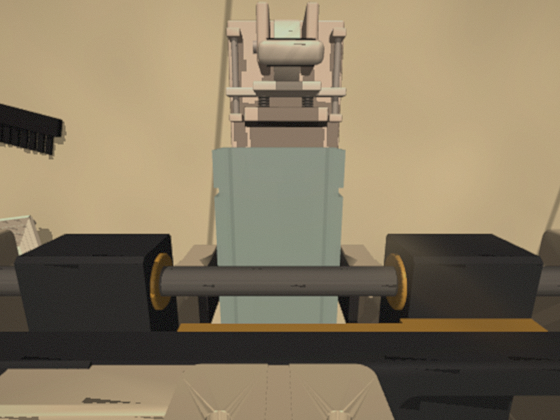

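The tray is held level and straight, far edge at row 150, tray centre ≈ TCP; lever (290,52) and press wall (286,117) confirm the caster's pose. Shift, then lower.

Emit:
arm_command(steps=[{"translation": [6.5,4,0],"rotation": [0,0,0.06],"claw": 50},{"translation": [6.5,4,15],"rotation": [0,0,0.06],"claw": 50},{"translation": [6.5,4,35],"rotation": [0,0,0.06],"claw": 50},{"translation": [6.5,4,50],"rotation": [0,0,0.06],"claw": 50},{"translation": [6.5,4,50],"rotation": [0,0,0.06],"claw": 50}])

```text
clock: 7.25
tool_pos: [0.4898, -0.0449, 0.0833]
orientation: [179.8, -0.0, -83.2]
force: [-0.9, -0.5, -1.7]
opening: 0.056
gripper_force: 30.0
```

```bash
python3 -c "
from h import *
mv([.489,-.048,.0235],-82.8)"
```

```text
pos [ 0.4898 -0.0449  0.0833] [ 1.7983e+02 -2.0000e-02 -8.3190e+01] t [ 3.   1.  59.8] r [ 0.03 -0.   -0.08] clk 7.25 F [-0.9 -0.5 -1.7] op 0.05600158244309354
```

Emit:
arm_command(steps=[{"translation": [2,0.5,5],"rotation": [0,0,0],"claw": 50},{"translation": [2,0.5,10],"rotation": [0,0,0],"claw": 50},{"translation": [2,0.5,15],"rotation": [0,0,0],"claw": 50},{"translation": [2,0.5,15],"rotation": [0,0,0],"claw": 50},{"translation": [2,0.5,15],"rotation": [0,0,0],"claw": 50}])

```text
clock: 7.75
tool_pos: [0.4907, -0.047, 0.0697]
orientation: [-180.0, -0.0, -83.1]
force: [-0.1, 0.1, -1.1]
opening: 0.0558
gripper_force: 30.0
```

```bash
python3 -c "
from h import *
mv([.489,-.048,.0235],-82.8)"
```

```text
pos [ 0.4907 -0.047   0.0697] [-180.     -0.    -83.12] t [ 0.8  1.8 46.2] r [-0.   -0.   -0.06] clk 7.75 F [-0.1  0.1 -1.1] op 0.05581453343803277
```

Within play; lower the remaining 46 mm gently.

Emit:
arm_command(steps=[{"translation": [1,1.5,8],"rotation": [0,0,-0.06],"claw": 50},{"translation": [1,1.5,17],"rotation": [0,0,-0.06],"claw": 50},{"translation": [1,1.5,26],"rotation": [0,0,-0.06],"claw": 50},{"translation": [1,1.5,35],"rotation": [0,0,-0.06],"claw": 50},{"translation": [1,1.5,39],"rotation": [0,0,-0.06],"claw": 50}])

```text
clock: 8.25
tool_pos: [0.4886, -0.0483, 0.0292]
orientation: [179.9, -0.0, -82.8]
force: [0.0, -0.1, -0.8]
opening: 0.0558
gripper_force: 30.0
```

Emit:
arm_command(steps=[{"translation": [0,0,2],"rotation": [0,0,0],"claw": 50},{"translation": [0,0,4],"rotation": [0,0,0],"claw": 50},{"translation": [0,0,6],"rotation": [0,0,0],"claw": 50},{"translation": [0,0,7],"rotation": [0,0,0],"claw": 50},{"translation": [0,0,7],"rotation": [0,0,0],"claw": 50}])

```text
clock: 8.75
tool_pos: [0.4893, -0.0482, 0.0236]
orientation: [-180.0, 0.0, -82.8]
force: [0.0, -0.8, -1.1]
opening: 0.0557
gripper_force: 30.0
```

Emit:
arm_command(steps=[{"translation": [0,0,0.6],"rotation": [0,0,0],"claw": 50},{"translation": [0,0,1.2],"rotation": [0,0,0],"claw": 50},{"translation": [0,0,1.2],"rotation": [0,0,0],"claw": 50},{"translation": [0,0,1.2],"rotation": [0,0,0],"claw": 50}])

```text
clock: 9.15
tool_pos: [0.4894, -0.0481, 0.0226]
orientation: [-180.0, 0.0, -82.8]
force: [-1.0, -0.1, 3.7]
opening: 0.0556
gripper_force: 30.0
```

Contact (upward force). Release, then rise straight up.

Emit:
arm_command(steps=[{"translation": [0,0,0],"rotation": [0,0,0],"claw": 65},{"translation": [0,0,0],"rotation": [0,0,0],"claw": 75},{"translation": [0,0,0],"rotation": [0,0,0],"claw": 80},{"translation": [0,0,0],"rotation": [0,0,0],"claw": 80},{"translation": [0,0,0],"rotation": [0,0,0],"claw": 80}])

```text
clock: 9.65
tool_pos: [0.4892, -0.0482, 0.0223]
orientation: [180.0, -0.0, -82.8]
force: [1.1, -0.6, 0.7]
opening: 0.0796
gripper_force: 0.0
```

Emit:
arm_command(steps=[{"translation": [0,0,-10],"rotation": [0,0,0],"claw": 80},{"translation": [0,0,-40],"rotation": [0,0,0],"claw": 80},{"translation": [0,0,-80],"rotation": [0,0,0],"claw": 80},{"translation": [0,0,-120],"rotation": [0,0,0],"claw": 80},{"translation": [0,0,-160],"rotation": [0,0,0],"claw": 80}])

```text
clock: 10.15
tool_pos: [0.4889, -0.0483, 0.1849]
orientation: [-180.0, -0.0, -82.8]
force: [0.7, -0.2, -1.4]
opening: 0.0802
gripper_force: 0.0
```

```bash
python3 -c "
from h import *
C,p,d=shot('wrist','w4')
P=cloud(C,d)
for lo,hi in((.039,.049),(.1,.17)):
    m=((P[...,2]>lo)&(P[...,2]<hi)).astype(np.uint8); n,l,s,c=cv2.connectedComponentsWithStats(m)
    for i in range(1,n):
        if s[i,4]>80:
            q=P[l==i][:,:3]; r=cv2.minAreaRect(q[:,:2].astype(np.float32)*1000); print(lo,s[i,4],c[i].round(),np.round(r[0],1),np.round(r[1],1),round(r[2],1),np.median(q[:,2]).round(4))
mv([.489,-.048,.13],-82.8)
"
```

```text
0.039 1096 [279. 129.] [ 497.8 -119. ] [61.7 13.1] 7.2 0.0472
0.039 107 [250. 150.] [521.4 -97.1] [ 4.9 15.5] 6.0 0.0454
0.039 108 [306. 150.] [ 471.1 -103.4] [ 4.7 15.5] 8.1 0.0451
0.039 255 [251. 185.] [517.1 -64.4] [ 5.  41.4] 5.9 0.0451
0.039 254 [305. 185.] [466.9 -71. ] [ 5.1 41.2] 7.1 0.0451
0.039 293 [253. 236.] [510.8 -12.9] [ 5.  53.6] 7.1 0.0451
0.039 288 [304. 236.] [460.3 -19.2] [ 5.1 53.7] 7.2 0.045
0.1 1132 [279.  84.] [ 501.3 -146.6] [29.4 19.6] 7.8 0.1386
pos [ 0.4925 -0.0482  0.1918] [-1.7941e+02 -5.0000e-02 -8.2730e+01] t [-0.7  4.1 61.7] r [-0.12 -0.01  0.01] clk 10.2 F [ 3.6 -0.9  6.8] op 0.080238003271089
```

View pics/w4.png

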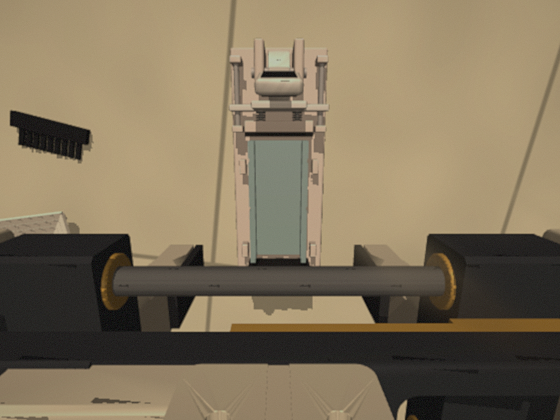

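The tray is seated: wall tops are all at z 0.045, it is straight, and at rows 137–262 it lies between the gaskets. The lever is still open at (279,84). Next I close the fingers and approach the lever from the bay side.

Emit:
arm_command(steps=[{"translation": [0,0,0],"rotation": [0,0,0],"claw": 40},{"translation": [0,0,0],"rotation": [0,0,0],"claw": 0},{"translation": [20,0,20],"rotation": [0,0,0],"claw": 0},{"translation": [40,0,40],"rotation": [0,0,0],"claw": 0},{"translation": [60,0,58],"rotation": [0,0,0],"claw": 0}])

```text
clock: 10.7
tool_pos: [0.4956, -0.1083, 0.1224]
orientation: [179.9, 0.0, -82.8]
force: [-0.2, -0.4, 0.1]
opening: 0.0455
gripper_force: 0.0
```

Emit:
arm_command(steps=[{"translation": [0,0,0],"rotation": [0,0,0],"claw": 0},{"translation": [0,0,0],"rotation": [0,0,0],"claw": 0},{"translation": [0,0,0],"rotation": [0,0,0],"claw": 0}])

```text
clock: 11.0
tool_pos: [0.4968, -0.1074, 0.1244]
orientation: [180.0, -0.0, -82.8]
force: [0.6, -0.2, 0.3]
opening: 0.0221
gripper_force: 0.0
```

```bash
python3 -c "
from h import *
u=np.array([.1253,-.9921]);
mv(list(np.array([.489,-.048])+.070*u)+[.125],-82.8)"
```

```text
pos [ 0.4968 -0.1074  0.1244] [ 1.7998e+02 -1.0000e-02 -8.2810e+01] t [10.1  0.3 -0.6] r [ 0. -0. -0.] clk 11.0 F [ 0.6 -0.2  0.3] op 0.02210024125660474
```

Emit:
arm_command(steps=[{"translation": [0,0,0],"rotation": [0,0,0],"claw": 0},{"translation": [5,0,0],"rotation": [0,0,0],"claw": 0},{"translation": [15,0,0],"rotation": [0,0,0],"claw": 0},{"translation": [25,0,0],"rotation": [0,0,0],"claw": 0},{"translation": [35,0,0],"rotation": [0,0,0],"claw": 0}])

```text
clock: 11.5
tool_pos: [0.5017, -0.1429, 0.1248]
orientation: [-179.9, 0.0, -82.8]
force: [-0.6, 6.2, 3.8]
opening: 0.0001
gripper_force: 2.7
```

Emit:
arm_command(steps=[{"translation": [7,0,0],"rotation": [0,0,0],"claw": 0},{"translation": [15,0,0],"rotation": [0,0,0],"claw": 0},{"translation": [22,0,1],"rotation": [0,0,0],"claw": 0},{"translation": [28,0,2],"rotation": [0,0,0],"claw": 0}])

```text
clock: 11.9
tool_pos: [0.5051, -0.1703, 0.1225]
orientation: [-179.9, 0.1, -82.9]
force: [-0.3, 9.4, 2.3]
opening: 0.0005
gripper_force: 4.6
```

```bash
python3 -c "
from h import *
u=np.array([.1253,-.9921]);
mv(list(np.array([.489,-.048])+.122*u)+[.123],-82.8)
C,p,d=shot('scene','s5');cv2.imwrite('pics/s5c.png',cv2.resize(p[110:230,200:350,::-1],None,fx=4,fy=4,interpolation=2))"
```

```text
pos [ 0.5051 -0.1703  0.1225] [-1.7993e+02  6.0000e-02 -8.2860e+01] t [-1.4  0.6 -0.5] r [-0.01  0.01 -0.01] clk 11.9 F [-0.3  9.4  2.3] op 0.000508946475821452
```

View pics/s5c.png

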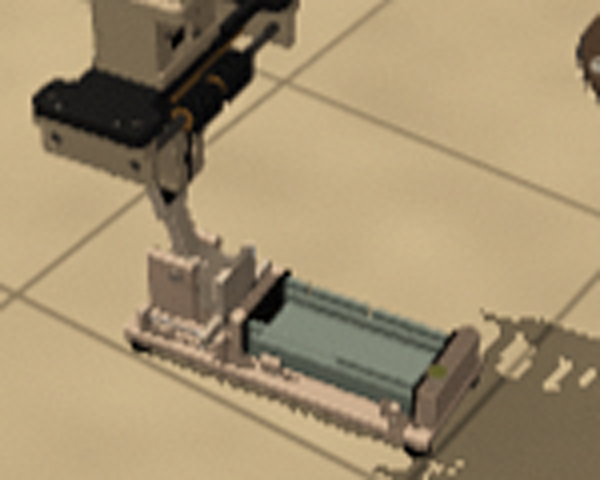

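The fingertip is on the paddle (crop (175,195)), the lever has passed vertical, and the tray is in place. Follow the arc over.

Emit:
arm_command(steps=[{"translation": [9,0,3],"rotation": [0,0,0],"claw": 0},{"translation": [18,0,6.5],"rotation": [0,0,0],"claw": 0},{"translation": [26,0,12],"rotation": [0,0,0],"claw": 0},{"translation": [34,0,19.5],"rotation": [0,0,0],"claw": 0},{"translation": [40,0,27],"rotation": [0,0,0],"claw": 0}])

```text
clock: 12.45
tool_pos: [0.51, -0.2102, 0.0952]
orientation: [-179.9, 0.0, -82.8]
force: [0.4, 6.6, 2.7]
opening: 0.0006
gripper_force: 2.6
```

Emit:
arm_command(steps=[{"translation": [3,0,5],"rotation": [0,0,0],"claw": 0},{"translation": [6,0,11],"rotation": [0,0,0],"claw": 0},{"translation": [9,0,18],"rotation": [0,0,0],"claw": 0},{"translation": [11,0,25],"rotation": [0,0,0],"claw": 0},{"translation": [12,0,28],"rotation": [0,0,0],"claw": 0}])

```text
clock: 12.95
tool_pos: [0.5104, -0.2221, 0.0663]
orientation: [179.9, 0.0, -82.8]
force: [-0.7, -0.0, -0.8]
opening: 0.0001
gripper_force: 0.0
```

Emit:
arm_command(steps=[{"translation": [0,0,-20],"rotation": [0,0,0],"claw": 0},{"translation": [-20,0,-60],"rotation": [0,0,0],"claw": 0},{"translation": [-60,0,-100],"rotation": [0,0,0],"claw": 0},{"translation": [-100,0,-130],"rotation": [0,0,0],"claw": 0},{"translation": [-130,0,-150],"rotation": [0,0,0],"claw": 0}])

```text
clock: 13.45
tool_pos: [0.4949, -0.0917, 0.2194]
orientation: [-179.9, -0.0, -82.8]
force: [1.1, 1.0, 0.5]
opening: 0.0007
gripper_force: 0.0
```

Emit:
arm_command(steps=[{"translation": [0,0,0],"rotation": [0,0,0],"claw": 0},{"translation": [0,0,0],"rotation": [0,0,0],"claw": 0},{"translation": [0,0,0],"rotation": [0,0,0],"claw": 0}])

```text
clock: 13.75
tool_pos: [0.4943, -0.0932, 0.2165]
orientation: [179.9, 0.0, -82.8]
force: [0.4, -0.5, -1.7]
opening: 0.0005
gripper_force: 0.0
```

```bash
python3 -c "
from h import *
C,p,d=shot('wrist','w6')
P=cloud(C,d); u=np.array([.1253,-.9921]); v=np.array([.9921,.1253])
for lo,hi in((.039,.055),(.055,.2)):
    m=((P[...,2]>lo)&(P[...,2]<hi)).astype(np.uint8); n,l,s,c=cv2.connectedComponentsWithStats(m)
    for i in range(1,n):
        if s[i,4]>60:
            q=P[l==i]; w=(q[:,:2]-[.489,-.048])*1000; a=w@u; b=w@v; print(lo,s[i,4],c[i].round(),'x',np.percentile(a,[1,99]).round(1),'y',np.percentile(b,[1,99]).round(1),'z',np.median(q[:,2]).round(4))
mv([.489,-.048,.13],-82.8)
"
```

```text
0.039 1623 [279.  61.] x [154.1 200.6] y [-14.9  14.4] z 0.0512
0.039 986 [278. 186.] x [39.2 68.1] y [-30.1  30.4] z 0.0469
0.039 129 [254. 220.] x [ 6.9 34.3] y [23.5 28.6] z 0.0453
0.039 130 [301. 220.] x [ 7.2 34.3] y [-27.  -22.3] z 0.0452
0.055 2614 [278. 132.] x [ 76.1 153.7] y [-21.8  21.3] z 0.0672
pos [ 0.4943 -0.0935  0.2163] [179.89  -0.   -82.86] t [-45.8  -0.6  86.3] r [ 0.02 -0.   -0.01] clk 13.8 F [-0.1 -0.1 -0.8] op 0.0005440424307344567
```

View pics/w6.png

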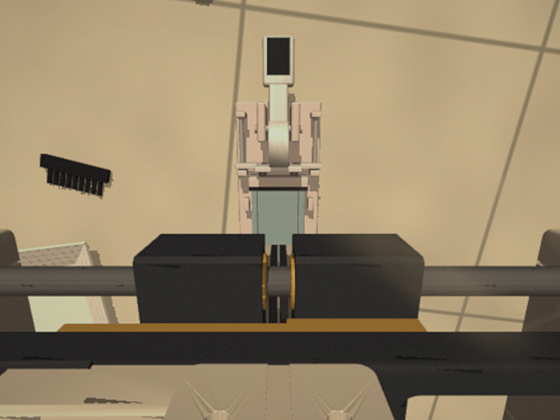

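The lever lies outward at (278,61). Its paddle top is at z 0.051, which matches the closed stop. The press wall is against the tray and the robot is clear.

```bash
python3 -c "
from plant import ctrl
print(ctrl.close_job())"
```

```text
the job is handed in; nothing more can be done
None
```

The long tray is seated flat in the caster's bay, the cam lever is snapped down closed with the press wall against the tray, and the job is handed in; the hand-in returned no verdict, and I did not re-measure the short tray, comb, flask or dish afterwards.

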